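# Show a pump bottle's nozzle to the inspection camera

## Task

Take the one bottle with a pump head out of the wooden tray and show its nozzle to the inspection camera: hold the bottle in the air with the tip of its spout at the camera's focus, 110 mm straight in front of the lens, the spout pointing squarely into the lens and the bottle right way up, leaned back only as much as the camera slopes down and not sideways. Grip it gently (squeeze with no more than about 50 N), do not touch the camera or its stand, and leave everything else standing where it is. Finish while holding it there, still; do not put it down or let go.

Things in the scene. Friction and masses are not known exactly. Their poses are not given: they have to be found in the camera images.
- pump_bottle: The only bottle with a pump head: amber glass, 140 mm tall (the others 88 mm or less), 110-230 g, upright in any of the tray's six places, spout turned any way. Origin: centre of its underside; z up, x the way the spout points. Glass 46 mm in diameter to 72 mm height, sloping in to a 26 mm neck at 86 mm.
- collar (a point): Middle of the pump bottle's black plastic collar, the place to grip: 28 mm in diameter, from 98 to 121 mm above the underside, this point at 110 mm on the axis. Above it a thin stem, then a head 22 mm in diameter from 126 to 140 mm with the spout, so the fingers go on the two sides across from the spout. Axes as the bottle's.
- nozzle (a point): The tip of the pump bottle's 9 mm square spout: 36 mm from the bottle's axis along its x, 134 mm above its underside. Axes as the bottle's: x points out of the spout, z up along the bottle.
- cam_lens (a point): Centre of the front glass of the inspection camera, an aluminium block (75 x 46 x 46 mm) with a black barrel, hung between the two posts of a stand. It looks towards the robot's side and slopes down by 10 to 28 degrees, differently each time. Axes: x from the lens back into the camera (opposite to its view, so sloping up), y level, z up across the view.
- cam_focus (a point): The camera's focus: an empty point in the air on the lens axis, 110 mm in front of the lens glass, about 235 to 290 mm above the table. Axes as cam_lens: x points from here to the lens.
- cam_stand: Fixed stand of the camera, not to be touched: 110 x 110 x 12 mm steel foot, two 16 mm posts 72 mm apart and 347 mm tall. The camera tilts about an axle 320 mm above the foot's underside; the lens glass is 65 mm and the focus 175 mm from the axle. Origin: centre of the foot's underside; the camera looks to its -x.
- tray: Fixed dark wooden tray, 210 x 150 x 40 mm, walls and floor 8 mm thick, with six bottles standing in it 64 mm apart along its x and 68 mm along its y. Origin: centre of its underside; x along its length.
- bottle1: Amber glass bottle with a plain black screw cap, no spout, 33 mm across, 84 mm tall overall; stands in the tray and stays there. Origin: centre of its underside, z up.
- bottle2: Amber glass bottle with a plain black screw cap, no spout, 33 mm across, 84 mm tall overall; stands in the tray and stays there. Origin: centre of its underside, z up.
- bottle3: Amber glass bottle with a plain black screw cap, no spout, 38 mm across, 88 mm tall overall; stands in the tray and stays there. Origin: centre of its underside, z up.
- bottle4: Amber glass bottle with a plain black screw cap, no spout, 29 mm across, 70 mm tall overall; stands in the tray and stays there. Origin: centre of its underside, z up.
- bottle5: Amber glass bottle with a plain black screw cap, no spout, 38 mm across, 88 mm tall overall; stands in the tray and stays there. Origin: centre of its underside, z up.
- salve_jar: Low amber jar with a metal lid, 52 mm across, 45 mm tall, standing on the table; a bystander. Origin: centre of its underside.
- tape_roll: Cardboard ring 68 mm across and 22 mm tall lying on the table; a bystander. Origin: centre of its underside.
Things that resemble listed ones, but are neither listed nor needed, are in the scene too. What is shaped like the bottle5 but red is not meant.

How it is judged:
By the outcome, as a careful person would: the job done as asked, in the order asked, and still so for the second after the job is handed in, while the arm keeps its last pose, push and grip.
It also fails if it takes over 35 s, if anything falls off the work surface, if the arm or the gripper's body presses on something with over 40 N, if the wrist force passes 120 N, or if a joint passes its speed limit or range.

## Robot

A 6-joint arm with a two-finger parallel gripper is mounted at the origin on the work surface. World frame = base frame: x ahead of the robot, y to its left, z up, the work surface at z = 0. Lengths are in mm, angles in rad, forces in N, time in s.
With the tool pointing down it reaches from about 350 to 775 mm from the base axis. Payload 7.3 kg.
Tool frame: the origin (TCP) lies midway between the tips of the shut fingers; the grasp point (between the pads) lies 19 mm behind it; z points along the fingers, y is the line along which they close (so a half turn about z gives the same grasp; the last joint's range is limited). The gripper opens to 92 mm and grips with 3 to 60 N. Pads are 19 mm wide; open, the fingers measure 130 mm over their backs; the gripper's body (75 mm by 190 mm) begins 47 mm behind the grasp point.
Start: joints at [0.977, 0.342, 1.524, -0, 1.275, -0.146], TCP at [227.305, 473.262, 226.741] pointing down, gripper open.
Joint ranges: [-2.53, 2.53], [-0.77, 2.02], [0.04, 2.7], [-1, 4.14], [0.28, 2.66], [-3.11, 3.11]. Speed limits (rad/s): [2.57, 2.57, 3.14, 3.14, 3.14, 3.14].

## Interface

Orientations are given as a rotation vector (axis times angle).
In Python, from cell import bot, imaging gives the robot as it stands.
- The arm moves only by the shell command python3 -m crank 'ROWS' [OPENING]. ROWS is JSON, a list of rows, each an object of numbers: "tx", "ty", "tz": the shift along the tool's x, y, z in mm; "rx", "ry", "rz": the turn, a rotation vector about the tool's x, y, z in degrees. A call has 1 to 20 rows; each row shifts and turns the commanded pose from where the row before left it, along the tool's axes as they then stand; what a row does not reach is not made up. A row lasts 1/8 s, in which the tool goes at most 62.5 mm and 10.7 degrees, less where a joint would pass 70% of its speed; a pose out of reach is approached as far as the arm can. A call with a gripper value outside its range is refused whole. OPENING is the opening, from -1 (shut) to 1 (fully open), so that 0 is half open, set as the call begins (- or left out, the last holds). The fingers move at their own pace and stop on an object; the grip force is fixed at half the most. Time passes only in rows, so rows that do not move let the fingers close. It gives the time, the measured TCP pose, the force, the opening and the grip force at its end, in the units of the state.
- bot.read_state(): the state, without advancing time (a new reading comes with each control period).
- imaging.snapshot(name): name is "side" or "top" or "wrist"; returns (picture, depth): 480x640x3 uint8, red, green, blue; 480x640 float32, mm along the optical axis (not along the pixel's ray), 0 where there is no reading.
- imaging.get_calibration(name): a dict with "mtx" (3x3 intrinsics, pixels), "k1" (the pictures are not rectified: a ray, as slopes to the right and down, at radius r is drawn at 1 + k1 r^2 times it, then the intrinsics apply), "rvec" (rotation vector, rad) and "tvec" (3), from world to camera coordinates, as OpenCV has them; the wrist camera has in their place "mount" (4x4, takes a point from camera to tool coordinates, whose origin is the TCP and whose axes are the flange's). Camera axes: x right, y down, z forward; pixel columns grow to the right and rows downward; lengths in mm; the calibration is good to about 2 mm. A picture is of the moment at which its call begins: read the wrist's pose just before it. get_calibration takes no time and is no camera call.
- bot.job_done(): hands the job in; it is judged then, once.
The state is a dict: "clock": time; "qpos": joint angles; "joint_vel": joint speeds; "tau": joint torques, N m; "tool_pos": TCP position; "ee_rot": TCP orientation; "force": force on the tool from outside, world axes, zero at the start; "ft_torque": the same for the moment, N m; "gripper_width": finger opening in mm; "finger_force": force on a finger pad.
Only numpy, scipy, OpenCV 4.12 (cv2) and the standard library are available. Lean on these libraries where they do the work, as an engineer would, in place of code of your own. Each camera call takes 0.05 s, during which the arm holds its last target. There are 200 camera calls.

## Working session

There is one attempt and no reset: what is moved stays moved. The work goes in short steps, Python scripts to look and compute and a shell command to move; the robot and the scene stay as the last step left them, time stands still between calls to the robot, and variables do not carry over. Pictures are saved under pics/ and viewed, at most 10 in all, crops included, and the job is handed in when it is done.

```bash
ls; mkdir -p pics; cat > h.py <<'E'
import numpy as np, cv2
from scipy.spatial.transform import Rotation as R
from cell import bot, imaging
np.set_printoptions(precision=2,suppress=True)
def cam(name,st=None):
    c=imaging.get_calibration(name); K=np.array(c['mtx'],float); k1=c['k1']
    if 'mount' in c:
        T=np.eye(4);T[:3,:3]=R.from_rotvec(st['ee_rot']).as_matrix();T[:3,3]=st['tool_pos'];T=T@np.array(c['mount'])
    else:
        T=np.eye(4);T[:3,:3]=R.from_rotvec(np.ravel(c['rvec'])).as_matrix();T[:3,3]=np.ravel(c['tvec']);T=np.linalg.inv(T)
    return K,k1,T   # T: cam->world
def rays(C,uv):
    K,k1,T=C; uv=np.atleast_2d(np.array(uv,float))
    return cv2.undistortPoints(uv[:,None],K,np.array([k1,0,0,0,0.]))[:,0]
def world(C,uv,d):
    n=rays(C,uv); d=np.ravel(d)[:,None]
    p=np.hstack([n*d,np.broadcast_to(d,(len(n),1))]); T=C[2]; return p@T[:3,:3].T+T[:3,3]
def cloud(C,D):
    v,u=np.nonzero(D>0); return np.c_[u,v],world(C,np.c_[u,v],D[v,u])
def project(C,P):
    K,k1,T=C; Ti=np.linalg.inv(T)
    return cv2.projectPoints(np.atleast_2d(P).astype(float),R.from_matrix(Ti[:3,:3]).as_rotvec(),Ti[:3,3],K,np.array([k1,0,0,0,0.]))[0][:,0]
def onplane(C,uv,z):
    n=rays(C,uv);T=C[2];d=np.c_[n,np.ones(len(n))]@T[:3,:3].T
    return T[:3,3]+d*((z-T[2,3])/d[:,2])[:,None]
E
python3 - <<'E'
from h import *
for n in ('top','side'):
    p,d=imaging.snapshot(n); cv2.imwrite(f'pics/{n}0.png',p[:,:,::-1]); np.save(n+'0.npy',d); print(n,cam(n)[2][:3],(d>0).mean())
E
```

```text
pics
top [[   0.09   -0.98    0.2   312.65]
 [  -1.     -0.09    0.02  -16.98]
 [  -0.     -0.2    -0.98 1524.07]] 0.9959895833333333
side [[ -1.    -0.     0.03 530.44]
 [ -0.02   0.61  -0.79 856.86]
 [ -0.01  -0.79  -0.61 850.72]] 0.9961197916666666
```

View pics/top0.png

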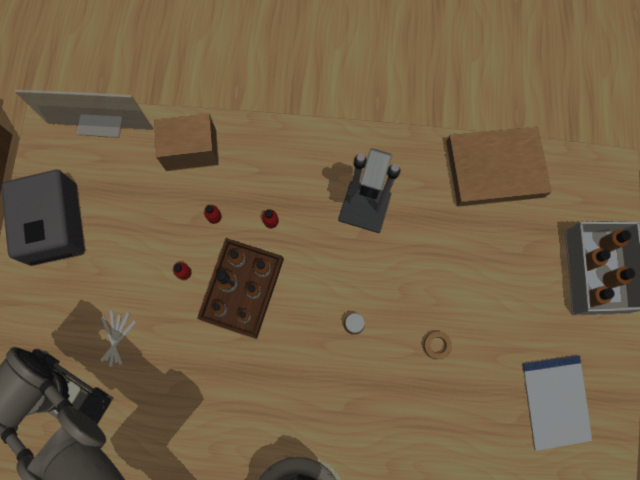

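View pics/side0.png

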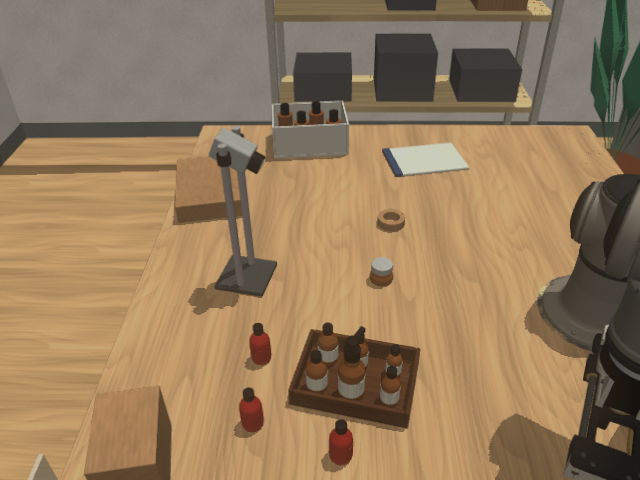

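The pump bottle is the tall one in the tray, at top (224,277) and side (352,360). The spout points right in the top view, towards -y. The inspection camera is at top (375,175) and side (238,152). Next, an enlarged crop of both.

```bash
python3 - <<'E'
from h import *
t=cv2.imread('pics/top0.png');s=cv2.imread('pics/side0.png')
rs=lambda a,w,h:cv2.resize(a,(w,h),interpolation=cv2.INTER_CUBIC)
a=rs(t[240:315,195:295],400,300); b=rs(s[320:410,300:420],400,300)
c=rs(t[140:215,330:430],400,300); e=rs(s[120:195,200:300],400,300)
cv2.imwrite('pics/crop1.png',np.vstack([np.hstack([a,b]),np.hstack([c,e])]))
Ct,Cs=cam('top'),cam('side'); dt,ds=np.load('top0.npy'),np.load('side0.npy')
for C,d,n in((Ct,dt,'top'),(Cs,ds,'side')):
    uv,P=cloud(C,d)
    m=(P[:,2]>100)&(P[:,2]<150)&(P[:,1]>0)&(P[:,0]>350)&(P[:,0]<650)
    print(n,m.sum()); 
    Q=np.c_[uv,P][m]; print(Q[::max(1,len(Q)//40)])
    m=(P[:,2]>225)&(P[:,2]<370)&(P[:,0]>550)&(P[:,0]<950)&(abs(P[:,1])<250)
    Q=P[m]; print(n,'cam',m.sum(),Q.min(0),Q.max(0),Q.mean(0))
    # stand foot
    m=(P[:,2]>8)&(P[:,2]<16)&(P[:,0]>550)&(P[:,0]<950)&(P[:,1]>-200)&(P[:,1]<100)
    if m.sum()>20: print('foot',m.sum(),cv2.minAreaRect(P[m][:,:2].astype(np.float32)))
    m=(P[:,2]>34)&(P[:,2]<44)&(P[:,0]>300)&(P[:,0]<700)&(P[:,1]>100)&(P[:,1]<350)
    if m.sum()>20: print('tray',m.sum(),cv2.minAreaRect(P[m][:,:2].astype(np.float32)))
E
```

```text
top 3589
[[  3.   198.   649.54 782.5  128.23]
 [  3.   202.   639.74 781.   127.08]
 [ 39.   203.   644.74 684.67 126.31]
 [  8.   205.   633.2  765.73 127.24]
 [ 34.   206.   634.59 692.65 133.54]
 [ 60.   207.   638.85 627.79 127.4 ]
 [ 26.   209.   627.93 717.75 122.93]
 [ 51.   210.   628.25 646.69 133.43]
 [ 13.   212.   616.14 746.99 130.21]
 [ 38.   213.   618.45 679.45 132.3 ]
 [ 63.   214.   622.44 617.26 126.68]
 [ 25.   216.   608.78 713.1  130.25]
 [ 50.   217.   612.2  648.87 127.46]
 [ 10.   219.   598.13 751.37 130.39]
 [ 34.   220.   601.09 688.11 129.18]
 [ 58.   221.   603.62 625.44 129.82]
 [ 17.   223.   589.74 730.55 130.73]
 [ 42.   224.   592.66 664.57 130.98]
 [ 67.   225.   599.16 608.12 113.4 ]
 [ 27.   227.   581.65 700.99 133.23]
 [ 51.   228.   584.91 639.7  130.85]
 [  9.   230.   571.13 749.36 128.94]
 [ 33.   231.   572.83 682.37 135.47]
 [ 56.   232.   576.8  626.34 128.34]
 [ 17.   234.   563.31 726.62 128.09]
 [ 41.   235.   564.52 658.83 137.75]
 [ 65.   236.   569.41 602.52 126.76]
 [ 26.   238.   555.29 700.12 129.97]
 [ 51.   239.   558.35 634.
[... 2018 characters left out ...]
73 220.44 111.7 ]
 [355.   358.   502.88 227.86 120.54]
 [350.   359.   510.99 227.46 117.51]
 [345.   360.   519.08 223.59 110.4 ]
 [356.   360.   501.06 226.14 113.6 ]
 [351.   361.   509.32 228.81 114.15]
 [347.   362.   515.78 226.2  108.5 ]
 [358.   362.   497.5  223.16 105.15]
 [355.   363.   502.53 225.88 105.78]
 [354.   364.   504.1  225.2  102.43]
 [354.   365.   504.17 228.05 103.3 ]]
side cam 2075 [ 670.64 -148.92  225.15] [773.95 -54.03 356.63] [724.77 -85.37 314.  ]
foot 1145 ((678.1500854492188, -98.95458984375), (201.60940551757812, 402.798828125), 53.63262176513672)
tray 2135 ((557.196533203125, 217.86178588867188), (248.14039611816406, 309.5342102050781), 77.16828155517578)
```

View pics/crop1.png

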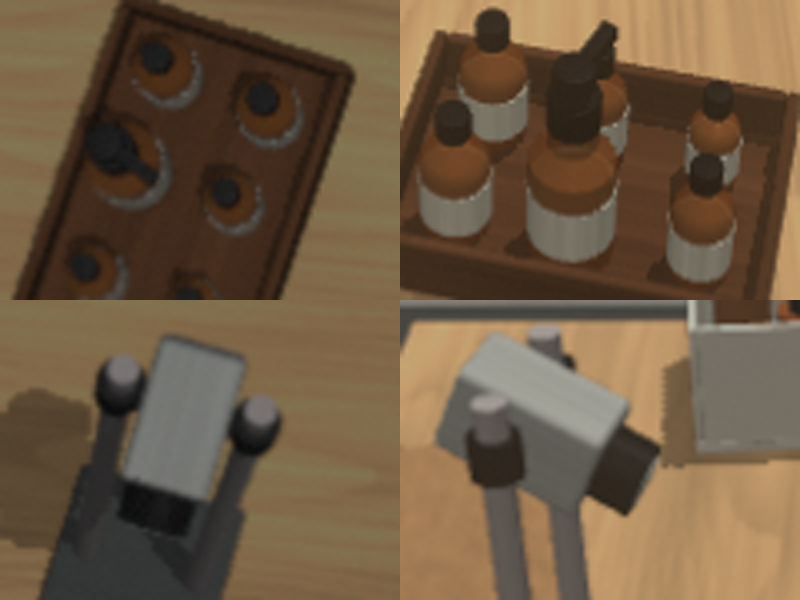

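The crop confirms it: only the bottle at top (223,277), side (352,345) has a head and spout. The other tray bottles have plain caps, and the red ones and those in the white box are decoys. Now to fit the poses.

```bash
python3 - <<'E'
from h import *
Ct,Cs=cam('top'),cam('side'); dt,ds=np.load('top0.npy'),np.load('side0.npy')
pt=onplane(Ct,[[361.2,157.5],[395.5,168]],347); ps=onplane(Cs,[[222.5,146.2],[236,129]],347)
for p in (pt,ps): print('posts',p[:,:2].tolist(),p.mean(0),np.linalg.norm(p[0]-p[1]))
A=[]
for C,d,n in((Ct,dt,'top'),(Cs,ds,'side')):
    uv,P=cloud(C,d)
    m=(P[:,2]>133)&(P[:,2]<155)&(P[:,1]>150)&(P[:,1]<260)&(P[:,0]>450)&(P[:,0]<540)
    Q=P[m&(P[:,2]>144)]; print(n,'head+spout top',len(Q),Q.min(0),Q.max(0))
    Q=P[m]; c=Q[:,:2].mean(0); w,V=np.linalg.eigh(np.cov(Q[:,:2].T)); print(len(Q),c,V[:,1]); t=(Q[:,:2]-c)@V[:,1]
    print('ends',c+V[:,1]*t.min(),c+V[:,1]*t.max(), np.ptp(t))
    m=(P[:,2]>260)&(P[:,2]<375)&(P[:,0]>650)&(P[:,0]<800)&(P[:,1]>-160)&(P[:,1]<-40)
    A.append((uv[m],P[m]))
# top plane of block: RANSAC
rng=np.random.default_rng(0)
for k,(uv,P) in enumerate(A):
    best=0
    for _ in range(1500):
        a,b,c=P[rng.choice(len(P),3,False)]; n=np.cross(b-a,c-a); n/=np.linalg.norm(n)+1e-9
        if abs(n[2])<.75: continue
        i=abs((P-a)@n)<2
        if i.sum()>best: best=i.sum();bi=i
    Q=P[bi];c=Q.mean(0);n=np.linalg.svd(Q-c)[2][2];n*=np.sign(n[2])
    print('plane',best,len(P),c,n,'tilt',np.degrees(np.arccos(n[2])),'yaw',np.degrees(np.arctan2(n[1],n[0])),'uv',uv[bi].min(0),uv[bi].max(0))
E
```

```text
posts [[741.9088608404865, -72.24977205185455], [726.1769172146167, -142.35211538962548]] [ 734.04 -107.3   347.  ] 71.84589474489313
posts [[741.4322951889638, -71.10183121243654], [726.5552664534982, -138.90159982846103]] [ 733.99 -105.    347.  ] 69.41278418549662
top head+spout top 94 [486.32 183.65 144.07] [518.38 224.66 153.43]
124 [503.28 206.19] [0.51 0.86]
ends [489.81 183.19] [513.98 224.49] 47.85329499427678
side head+spout top 204 [487.73 183.18 144.03] [517.87 226.69 153.18]
251 [504.26 211.49] [0.49 0.87]
ends [489.27 185.09] [514.91 230.24] 51.92262845912758
plane 549 1444 [ 721.25 -103.67  336.92] [-0.44  0.14  0.89] tilt 27.476179028345637 yaw 162.82464303131226 uv [357 149] [398 197]
plane 534 1840 [719.96 -97.22 340.52] [-0.44  0.1   0.89] tilt 27.0553109121274 yaw 167.71593931536916 uv [216 127] [264 158]
```

```bash
cat >> h.py <<'E'
def rows(Tp,Tr,n,st=None):
    """per-row tool-frame shift/turn for n equal rows (screw-like): world target pos, Rotation"""
    st=st or bot.read_state(); p=np.array(st['tool_pos']);r=R.from_rotvec(st['ee_rot'])
    print('shift in tool axes',r.inv().apply(np.array(Tp)-p),'turn deg',np.degrees((r.inv()*Tr).as_rotvec()))
E
python3 - <<'E'
from h import *
st=bot.read_state(); r=R.from_rotvec(st['ee_rot']); print(r.as_matrix()); print(st)
print(imaging.get_calibration('wrist')['mount'])
E
```

```text
[[-0.9   0.43 -0.  ]
 [ 0.43  0.9  -0.  ]
 [ 0.   -0.   -1.  ]]
{'clock': 0.1, 'qpos': array([ 0.98,  0.34,  1.52, -0.  ,  1.28, -0.15]), 'joint_vel': array([-0., -0.,  0.,  0.,  0., -0.]), 'tau': array([  0.  , -43.2 , -24.47,   0.07,   0.05,  -0.  ]), 'tool_pos': array([227.09, 472.95, 226.12]), 'ee_rot': array([-0.7 , -3.06,  0.  ]), 'force': array([ 0.23, -0.02, -0.36]), 'ft_torque': array([-0.04, -0.02,  0.01]), 'finger_force': 0.0, 'gripper_width': 91.7859998897677}
[[  -0.     -0.95   -0.3    79.96]
 [   1.     -0.      0.      0.21]
 [  -0.     -0.3     0.95 -158.39]
 [   0.      0.      0.      1.  ]]
```

```bash
python3 -m crank '[{"tx":-52.1,"ty":-15.9},{"tx":-52.1,"ty":-15.9},{"tx":-52.1,"ty":-15.9},{"tx":-52.1,"ty":-15.9},{"tx":-52.1,"ty":-15.9},{"tx":-52.1,"ty":-15.9},{"tx":-52.1,"ty":-15.9},{"rz":9.5},{"rz":9.5},{"rz":9.5},{"rz":9.5},{"rz":9.5},{"rz":9.5},{"rz":9.5},{"rz":9.5},{"rz":9.5},{"rz":9},{},{}]' 0.2
python3 - <<'E'
from h import *
st=bot.read_state(); p,d=imaging.snapshot('wrist'); C=cam('wrist',st); print(st['qpos'],st['tool_pos'],R.from_rotvec(st['ee_rot']).as_matrix())
np.save('w1.npy',d); np.save('st1.npy',st,allow_pickle=True); cv2.imwrite('pics/w1.png',p[:,:,::-1])
uv,P=cloud(C,d)
m=(P[:,2]>135)&(P[:,2]<160)&(abs(P[:,0]-505)<60)&(abs(P[:,1]-205)<60)
Q=P[m];c=Q[:,:2].mean(0); w,V=np.linalg.eigh(np.cov(Q[:,:2].T)); t=(Q[:,:2]-c)@V[:,1]
print(len(Q),np.median(Q[:,2]),V[:,1],'ends',c+V[:,1]*t.min(),c+V[:,1]*t.max(),np.ptp(t))
E
```

```text
[ 0.98  0.34  1.52 -0.    1.28 -0.15] [227.09 472.95 226.12] [[-0.9   0.43 -0.  ]
 [ 0.43  0.9  -0.  ]
 [ 0.   -0.   -1.  ]]schema error: expected keys tx, ty, tz, rx, ry, rz
<stdin>:6: RuntimeWarning: Mean of empty slice.
  ret = um.true_divide(
  avg = a.mean(axis, **keepdims_kw)
<stdin>:6: RuntimeWarning: Degrees of freedom <= 0 for slice
  c *= np.true_divide(1, fact)
  c *= np.true_divide(1, fact)
  return _methods._mean(a, axis=axis, dtype=dtype,
  ret = ret.dtype.type(ret / rcount)
Traceback (most recent call last):
ValueError: zero-size array to reduction operation minimum which has no identity
```

View pics/w1.png

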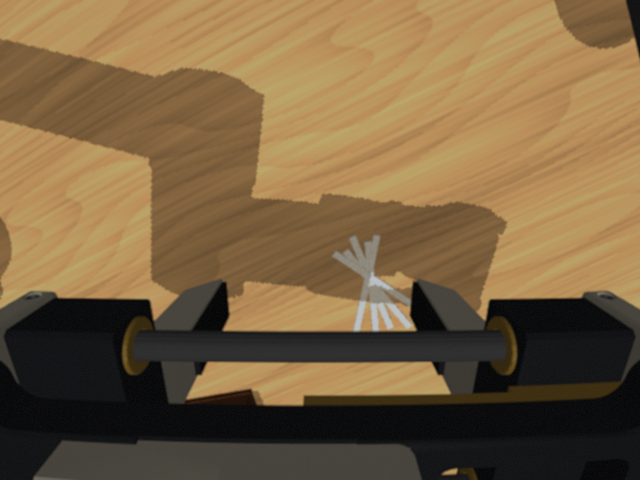

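The call was refused because empty rows aren't allowed, so the arm is still at the start. The wrist picture shows bare table, with the fingers at rows 280-400. I'll retry with explicit zero rows.

```bash
python3 -m crank '[{"tx":-52.1,"ty":-15.9},{"tx":-52.1,"ty":-15.9},{"tx":-52.1,"ty":-15.9},{"tx":-52.1,"ty":-15.9},{"tx":-52.1,"ty":-15.9},{"tx":-52.1,"ty":-15.9},{"tx":-52.1,"ty":-15.9},{"rz":9.5},{"rz":9.5},{"rz":9.5},{"rz":9.5},{"rz":9.5},{"rz":9.5},{"rz":9.5},{"rz":9.5},{"rz":9.5},{"rz":9},{"tz":0},{"tz":0}]' 0.2
cat > look.py <<'E'
from h import *
import sys
st=bot.read_state(); p,d=imaging.snapshot('wrist'); C=cam('wrist',st); print(st['qpos'],st['tool_pos'],R.from_rotvec(st['ee_rot']).as_matrix())
n=sys.argv[1]; np.save(n+'.npy',d); np.save(n+'st.npy',st,allow_pickle=True); cv2.imwrite(f'pics/{n}.png',p[:,:,::-1])
uv,P=cloud(C,d)
m=(P[:,2]>135)&(P[:,2]<160)&(abs(P[:,0]-505)<60)&(abs(P[:,1]-205)<60)
if m.sum()>20:
    Q=P[m];c=Q[:,:2].mean(0); w,V=np.linalg.eigh(np.cov(Q[:,:2].T)); t=(Q[:,:2]-c)@V[:,1]
    print(len(Q),np.median(Q[:,2]),V[:,1],'ends',c+V[:,1]*t.min(),c+V[:,1]*t.max(),np.ptp(t))
E
python3 look.py w2
```

```text
[ 0.98  0.34  1.52 -0.    1.28 -0.15] [227.14 472.99 226.21] [[-0.9   0.43 -0.  ]
 [ 0.43  0.9  -0.  ]
 [ 0.   -0.   -1.  ]]schema error: expected keys tx, ty, tz, rx, ry, rz
```

View pics/w2.png

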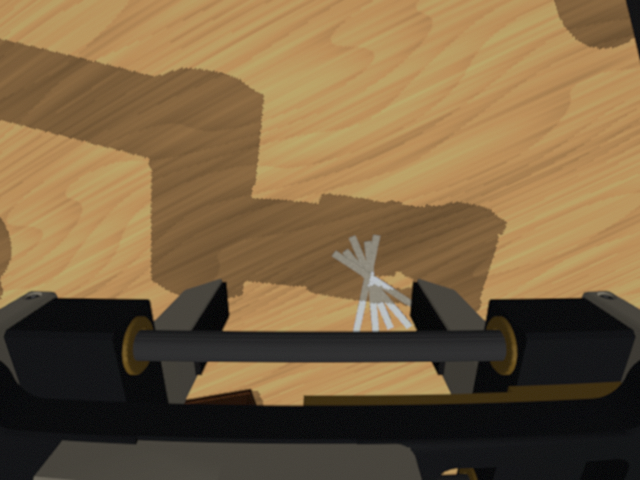

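It was refused again because every row needs all six keys. The picture is unchanged.

```bash
python3 -m crank '[{"tx":-52.1,"ty":-15.9,"tz":0,"rx":0,"ry":0,"rz":0},{"tx":-52.1,"ty":-15.9,"tz":0,"rx":0,"ry":0,"rz":0},{"tx":-52.1,"ty":-15.9,"tz":0,"rx":0,"ry":0,"rz":0},{"tx":-52.1,"ty":-15.9,"tz":0,"rx":0,"ry":0,"rz":0},{"tx":-52.1,"ty":-15.9,"tz":0,"rx":0,"ry":0,"rz":0},{"tx":-52.1,"ty":-15.9,"tz":0,"rx":0,"ry":0,"rz":0},{"tx":-52.1,"ty":-15.9,"tz":0,"rx":0,"ry":0,"rz":0},{"tx":0,"ty":0,"tz":0,"rx":0,"ry":0,"rz":9.5},{"tx":0,"ty":0,"tz":0,"rx":0,"ry":0,"rz":9.5},{"tx":0,"ty":0,"tz":0,"rx":0,"ry":0,"rz":9.5},{"tx":0,"ty":0,"tz":0,"rx":0,"ry":0,"rz":9.5},{"tx":0,"ty":0,"tz":0,"rx":0,"ry":0,"rz":9.5},{"tx":0,"ty":0,"tz":0,"rx":0,"ry":0,"rz":9.5},{"tx":0,"ty":0,"tz":0,"rx":0,"ry":0,"rz":9.5},{"tx":0,"ty":0,"tz":0,"rx":0,"ry":0,"rz":9.5},{"tx":0,"ty":0,"tz":0,"rx":0,"ry":0,"rz":9.5},{"tx":0,"ty":0,"tz":0,"rx":0,"ry":0,"rz":9},{"tx":0,"ty":0,"tz":0,"rx":0,"ry":0,"rz":0},{"tx":0,"ty":0,"tz":0,"rx":0,"ry":0,"rz":0}]' 0.2 && python3 look.py w3
```

```text
clock: 2.58
tool_pos: [507.8, 215.0, 226.6]
ee_rot: [-2.72, -1.571, 0.0]
force: [-0.9, -0.6, -0.4]
gripper_width: 55.4
finger_force: 0.0
[0.26 0.39 1.45 0.   1.3  0.78] [507.81 215.02 226.62] [[ 0.5   0.87 -0.  ]
 [ 0.87 -0.5   0.  ]
 [-0.   -0.   -1.  ]]
1151 147.56198029090828 [0.51 0.86] ends [490.7 184.9] [514.73 225.33] 47.03497341552587
```

View picture.

View pics/w3.png

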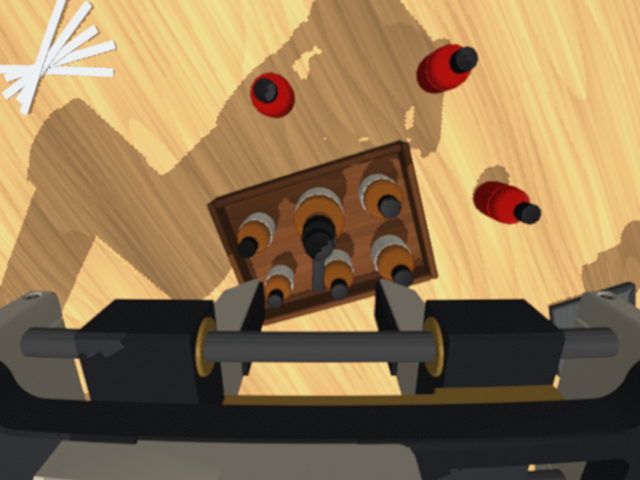

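```bash
python3 - <<'E'
from h import *
d=np.load('w3.npy'); st=np.load('w3st.npy',allow_pickle=True).item(); C=cam('wrist',st)
uv,P=cloud(C,d); T=R.from_rotvec(st['ee_rot']).inv().apply(P-st['tool_pos'])
m=(P[:,2]>135)&(P[:,2]<160)&(abs(T[:,0])<60)&(abs(T[:,1])<22)
Q=T[m]
for lo,hi in((-50,-30),(-30,-20),(-20,-12),(-10,-4),(-4,4),(4,12)):
    q=Q[(Q[:,0]>lo)&(Q[:,0]<hi)]
    if len(q)>5: print(lo,hi,len(q),'y',q[:,1].min(),q[:,1].max(),'zworld',226.6-np.median(q[:,2]))
print('x',np.percentile(Q[:,0],[0,1,99,100]))
# other tall stuff at fingertip level
m=(P[:,2]>75)&(P[:,2]<110)&(abs(T[:,0])<40)&(abs(T[:,1])<110)&(T[:,2]>40); print(np.c_[uv,T][m][::max(1,m.sum()//25)])
E
```

```text
-50 -30 69 y -4.367351125315556 4.625599760343169 zworld 146.79115659731877
-30 -20 150 y -3.5744783539307465 4.620128387690875 zworld 146.85846136350207
-20 -12 121 y -3.506613144363039 4.582943078847228 zworld 146.77182345564427
-10 -4 124 y -8.469200726243876 9.525159394769295 zworld 148.2215475058076
-4 4 299 y -10.183099966924589 11.717444068658367 zworld 148.29364074106678
4 12 346 y -9.332778658406351 10.937109011374254 zworld 147.69545838039426
x [-34.62 -33.79  11.88  12.39]
[[380.   192.    27.92  55.25 151.43]
 [389.   197.    27.2   59.51 131.3 ]
 [391.   199.    25.74  61.04 130.09]
 [331.   201.    20.93  11.41 145.46]
 [302.   203.    18.19 -14.36 150.12]
 [323.   204.    19.32   4.33 140.3 ]
 [381.   205.    20.54  52.98 130.45]
 [399.   206.    19.64  68.32 130.81]
 [316.   208.    16.63  -1.71 136.43]
 [334.   209.    14.86  13.92 140.43]
 [385.   210.    15.96  56.82 131.72]
 [298.   212.    11.49 -17.68 143.48]
 [315.   213.    13.82  -2.5  129.65]
 [331.   214.    11.87  11.14 134.22]
 [388.   215.    11.86  59.42 130.69]
 [332.   217.     9.22  12.02 134.23]
 [295.   220.     3.85 -20.58 144.89]
 [303.   223.     3.88 -12.96 134.33]
 [340.   227.    -1.26  19.39 139.88]
 [298.   234.    -9.3  -18.16 145.25]
 [241.   241.   -13.59 -68.65 137.95]
 [246.   245.   -16.17 -63.62 134.43]
 [246.   249.   -19.71 -63.74 133.86]
 [254.   253.   -23.13 -56.66 132.94]
 [400.   264.   -38.55  76.34 145.35]
 [408.   271.   -39.13  80.16 129.83]]
```

The pump head is at (318,235) with its spout pointing down the image to (318,290). The tool yaw is right and the offset is only about (1.5, 0.6) mm. Neighbouring caps clear the fingers, so I descend and close.

```bash
python3 -m crank '[{"tx":1.5,"ty":0.6,"tz":0,"rx":0,"ry":0,"rz":0},{"tx":0,"ty":0,"tz":26,"rx":0,"ry":0,"rz":0},{"tx":0,"ty":0,"tz":26,"rx":0,"ry":0,"rz":0},{"tx":0,"ty":0,"tz":26,"rx":0,"ry":0,"rz":0},{"tx":0,"ty":0,"tz":26,"rx":0,"ry":0,"rz":0},{"tx":0,"ty":0,"tz":21.5,"rx":0,"ry":0,"rz":0},{"tx":0,"ty":0,"tz":0,"rx":0,"ry":0,"rz":0},{"tx":0,"ty":0,"tz":0,"rx":0,"ry":0,"rz":0}]' 0.2
python3 -m crank '[{"tx":0,"ty":0,"tz":0,"rx":0,"ry":0,"rz":0},{"tx":0,"ty":0,"tz":0,"rx":0,"ry":0,"rz":0},{"tx":0,"ty":0,"tz":0,"rx":0,"ry":0,"rz":0},{"tx":0,"ty":0,"tz":0,"rx":0,"ry":0,"rz":0},{"tx":0,"ty":0,"tz":0,"rx":0,"ry":0,"rz":0},{"tx":0,"ty":0,"tz":0,"rx":0,"ry":0,"rz":0}]' -1
```

```text
clock: 3.62
tool_pos: [509.7, 216.2, 102.1]
ee_rot: [2.722, 1.567, 0.002]
force: [0.0, 0.6, 0.1]
gripper_width: 54.9
finger_force: 0.0
clock: 4.38
tool_pos: [509.1, 216.2, 101.5]
ee_rot: [-2.723, -1.567, -0.001]
force: [-2.1, 1.2, 4.4]
gripper_width: 27.0
finger_force: 30.0
```

```bash
python3 -m crank '[{"tx":0,"ty":0,"tz":-15,"rx":0,"ry":0,"rz":0},{"tx":0,"ty":0,"tz":-25,"rx":0,"ry":0,"rz":0},{"tx":0,"ty":0,"tz":-35,"rx":0,"ry":0,"rz":0},{"tx":0,"ty":0,"tz":-35,"rx":0,"ry":0,"rz":0},{"tx":0,"ty":0,"tz":-30,"rx":0,"ry":0,"rz":0},{"tx":0,"ty":0,"tz":-20,"rx":0,"ry":0,"rz":0},{"tx":0,"ty":0,"tz":0,"rx":0,"ry":0,"rz":-9.5},{"tx":0,"ty":0,"tz":0,"rx":0,"ry":0,"rz":-9.5},{"tx":0,"ty":0,"tz":0,"rx":0,"ry":0,"rz":-9.5},{"tx":0,"ty":0,"tz":0,"rx":0,"ry":0,"rz":-9.5},{"tx":0,"ty":0,"tz":0,"rx":0,"ry":0,"rz":-9.5},{"tx":0,"ty":0,"tz":0,"rx":0,"ry":0,"rz":-9.5},{"tx":0,"ty":0,"tz":0,"rx":0,"ry":0,"rz":-9.5},{"tx":0,"ty":0,"tz":0,"rx":0,"ry":0,"rz":-9.5},{"tx":0,"ty":0,"tz":0,"rx":0,"ry":0,"rz":-9.5},{"tx":0,"ty":0,"tz":0,"rx":0,"ry":0,"rz":-9.5},{"tx":0,"ty":0,"tz":0,"rx":0,"ry":0,"rz":-9.5},{"tx":0,"ty":0,"tz":0,"rx":0,"ry":0,"rz":-3},{"tx":0,"ty":0,"tz":0,"rx":0,"ry":0,"rz":0},{"tx":0,"ty":0,"tz":0,"rx":0,"ry":0,"rz":0}]'
cat > tgt.py <<'E'
from h import *
def target(axle,yaw,t,off,dR=R.identity()):
    """off: nozzle tip in tool coords; dR: tool->bottle misalignment; tool x=-bottle x, z=-bottle z"""
    y,t=np.radians([yaw,t]); s=np.array([np.cos(y),np.sin(y),0]); z=np.array([0,0,1.])
    X=np.cos(t)*s+np.sin(t)*z; Z=-np.sin(t)*s+np.cos(t)*z
    B=np.c_[X,np.cross(Z,X),Z]; F=np.array(axle)-175*X
    Tr=R.from_matrix(B@np.diag([-1,1,-1.]))*dR
    return F, F-Tr.apply(off), Tr
E
python3 - <<'E'
from tgt import *
F,p,r=target([734,-106,320],-12.5,27.3,[-36,0,-25])
print(F,p,r.as_matrix()); rows(p,r,1); print(bot.read_state()['qpos'])
E
```

```text
clock: 6.88
tool_pos: [509.1, 215.9, 261.4]
ee_rot: [0.348, 3.122, -0.0]
force: [-0.0, -0.4, -1.8]
gripper_width: 27.1
finger_force: 30.0
[582.18 -72.34 239.74] [562.14 -67.9  201.01] [[-0.87  0.22  0.45]
 [ 0.19  0.98 -0.1 ]
 [-0.46  0.   -0.89]]
shift in tool axes [-114.24 -265.16   60.46] turn deg [ -0.05 -27.29  -0.22]
[ 0.26  0.37  1.39 -0.    1.39 -1.09]
```

```bash
python3 -m crank '[{"tx":0,"ty":-30,"tz":0,"rx":0,"ry":0,"rz":0},{"tx":0,"ty":-45,"tz":0,"rx":0,"ry":0,"rz":0},{"tx":0,"ty":-50,"tz":0,"rx":0,"ry":0,"rz":0},{"tx":0,"ty":-50,"tz":0,"rx":0,"ry":0,"rz":0},{"tx":0,"ty":-50,"tz":0,"rx":0,"ry":0,"rz":0},{"tx":0,"ty":-40,"tz":0,"rx":0,"ry":0,"rz":0},{"tx":0,"ty":0,"tz":0,"rx":0,"ry":-5,"rz":0},{"tx":0,"ty":0,"tz":0,"rx":0,"ry":-6,"rz":0},{"tx":0,"ty":0,"tz":0,"rx":0,"ry":-6,"rz":0},{"tx":0,"ty":0,"tz":0,"rx":0,"ry":-6,"rz":0},{"tx":0,"ty":0,"tz":0,"rx":0,"ry":-4.3,"rz":0},{"tx":0,"ty":0,"tz":0,"rx":0,"ry":0,"rz":0},{"tx":0,"ty":0,"tz":0,"rx":0,"ry":0,"rz":0}]'
python3 look.py w4; python3 - <<'E'
from h import *
d=np.load('w4.npy'); st=np.load('w4st.npy',allow_pickle=True).item(); C=cam('wrist',st)
uv,P=cloud(C,d); T=R.from_rotvec(st['ee_rot']).inv().apply(P-st['tool_pos'])
m=(abs(T[:,1])<16)&(T[:,0]>-45)&(T[:,0]<14)&(T[:,2]>-55)&(T[:,2]<-20)
Q=T[m]; print(len(Q),Q.min(0),Q.max(0))
for lo in range(-44,14,6):
    q=Q[(Q[:,0]>=lo)&(Q[:,0]<lo+6)]
    if len(q)>5: print(lo,len(q),'y',q[:,1].min(),q[:,1].max(),'z',np.percentile(q[:,2],[5,50,95]))
m=(P[:,2]>225)&(P[:,0]>620)&(P[:,0]<850); print('cam pts',m.sum()); 
if m.sum(): print(P[m].min(0),P[m].max(0),uv[m].min(0),uv[m].max(0))
E
```

```text
clock: 8.5
tool_pos: [451.5, -42.7, 261.7]
ee_rot: [0.295, 2.651, -0.071]
force: [0.3, -0.1, -2.0]
gripper_width: 27.1
finger_force: 30.0
[-0.28 -0.07  2.02  0.04  0.72 -1.66] [451.45 -42.69 261.71] [[-0.87  0.22  0.45]
 [ 0.2   0.98 -0.1 ]
 [-0.46  0.   -0.89]]
3767 [-21.61 -16.   -54.99] [ 12.06  16.   -20.  ]
-26 51 y -4.617258033306575 4.222791931710575 z [-45.35 -44.56 -43.68]
-20 278 y -4.183321866647108 4.597382000239973 z [-45.55 -44.8  -43.83]
-14 423 y -15.998171032255973 15.961753126592454 z [-50.23 -46.04 -44.25]
-8 567 y -15.982956882876362 15.959002475447118 z [-49.73 -46.33 -45.17]
-2 429 y -15.961176692711408 15.915827859167578 z [-35.47 -27.35 -23.22]
4 1717 y -15.99610153549131 15.999559910199505 z [-42.55 -28.05 -22.11]
10 302 y -15.996784278604094 15.978982308784133 z [-28.12 -24.99 -20.47]
cam pts 0
```

View pics/w4.png

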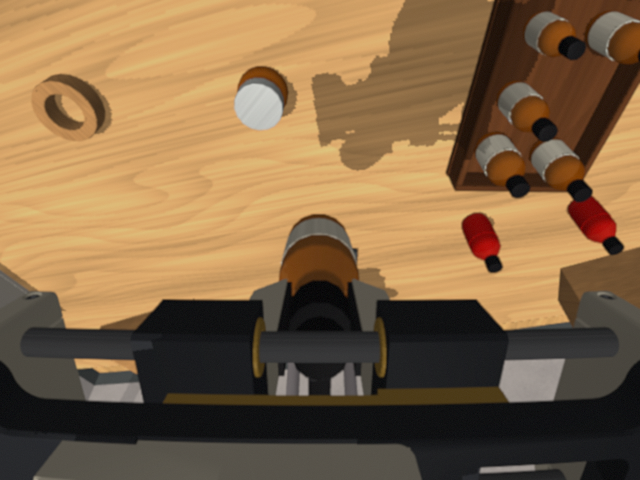

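The wrist view shows the bottle held squarely: collar at (318,330), nozzle hidden behind the bar. The inspection camera is out of this view. I'll refine its pose by fitting a model to averaged fixed-camera depth.

```bash
cat > fit.py <<'E'
from h import *
from scipy.optimize import least_squares
S={}
for n in('top','side'):
    D=np.array([imaging.snapshot(n)[1] for _ in range(6)]); d=np.median(D,0); d[(D==0).any(0)|(D.std(0)>4)]=0
    S[n]=cloud(cam(n),d)[1]; print(n,'noise',np.median(D.std(0)))
np.savez('clouds.npz',**S)
def local(q,P):
    y,t=q[3:5]; s=np.array([np.cos(y),np.sin(y),0]);z=np.array([0,0,1.])
    X=np.cos(t)*s+np.sin(t)*z;Z=-np.sin(t)*s+np.cos(t)*z
    return (P-q[:3])@np.c_[X,np.cross(Z,X),Z]
def res(q,P):
    L=local(q,P); h=np.array([37.5,23,23]); a=abs(L-[q[5],0,0])-h
    box=np.linalg.norm(np.maximum(a,0),axis=1)+np.minimum(a.max(1),0)
    rr=np.hypot(L[:,1],L[:,2])-q[6]; ax=np.maximum(-65-L[:,0],L[:,0]-0)
    cyl=np.hypot(np.maximum(rr,0),np.maximum(ax,0))+np.minimum(np.maximum(rr,ax),0)
    return np.minimum(box,cyl)
q0=np.array([734,-106,320,np.radians(-12.5),np.radians(27.3),-10,16])
def go(P):
    q=q0
    for _ in range(4):
        L=local(q,P); m=(abs(L[:,1])<25)&(abs(L[:,2])<28)&(L[:,0]>-72)&(L[:,0]<60)&(abs(res(q,P))<8)
        q=least_squares(res,q,args=(P[m],),loss='soft_l1',f_scale=1.).x
    r=res(q,P[m]); print(m.sum(),q[:3],np.degrees(q[3:5]),q[5:],'rms',r.std(),'focus',q[:3]-175*np.array([np.cos(q[4])*np.cos(q[3]),np.cos(q[4])*np.sin(q[3]),np.sin(q[4])]))
go(S['top']);go(S['side']);go(np.vstack([S['top'],S['side']]))
E
python3 fit.py
```

```text
top noise 3.2521758
side noise 2.6814318
1034 [ 736.06 -106.13  319.33] [-11.94  25.21] [-4.54 18.97] rms 1.0904449423683624 focus [581.15 -73.38 244.8 ]
1279 [ 735.37 -105.54  323.12] [-12.7   25.43] [-4.59 18.97] rms 0.7512264070258264 focus [581.19 -70.79 247.97]
2313 [ 736.4  -105.71  321.18] [-12.71  24.94] [-5.54 18.87] rms 1.6797214161082061 focus [581.61 -70.78 247.4 ]
```

```bash
python3 - <<'E'
from tgt import *
F,p,r=target([735.7,-105.8,320],-12.5,25.3,[-35.8,0,-40.4])
print(F,p); rows(p,r,1)
st=bot.read_state(); rt=R.from_rotvec(st['ee_rot']); print('after-turn axes shift',r.inv().apply(p-st['tool_pos']))
E
```

```text
[581.24 -71.56 245.21] [566.49 -68.29 193.39]
shift in tool axes [-74.01   0.18 114.5 ] turn deg [-0.07  2.   -0.14]
after-turn axes shift [-77.95  -0.14 111.85]
```

```bash
python3 -m crank '[{"tx":0,"ty":0,"tz":0,"rx":0,"ry":2,"rz":-0.15},{"tx":-8,"ty":0,"tz":12,"rx":0,"ry":0,"rz":0},{"tx":-13,"ty":0,"tz":18,"rx":0,"ry":0,"rz":0},{"tx":-15,"ty":0,"tz":22,"rx":0,"ry":0,"rz":0},{"tx":-15,"ty":0,"tz":22,"rx":0,"ry":0,"rz":0},{"tx":-13,"ty":0,"tz":18,"rx":0,"ry":0,"rz":0},{"tx":-9,"ty":0,"tz":12,"rx":0,"ry":0,"rz":0},{"tx":-5,"ty":-0.1,"tz":7.9,"rx":0,"ry":0,"rz":0},{"tx":0,"ty":0,"tz":0,"rx":0,"ry":0,"rz":0},{"tx":0,"ty":0,"tz":0,"rx":0,"ry":0,"rz":0},{"tx":0,"ty":0,"tz":0,"rx":0,"ry":0,"rz":0}]'
python3 - <<'E'
from tgt import *
F,p,r=target([735.7,-105.8,320],-12.5,25.3,[-35.8,0,-40.4]); rows(p,r,1)
D=[];
for _ in range(6): im,d=imaging.snapshot('side'); D.append(d)
d=np.median(D,0); C=cam('side'); np.save('side5.npy',d); cv2.imwrite('pics/side5.png',im[:,:,::-1])
uv,P=cloud(C,d); st=bot.read_state(); T=R.from_rotvec(st['ee_rot']).inv().apply(P-st['tool_pos'])
m=(abs(T[:,1])<6.5)&(T[:,0]<-14)&(T[:,0]>-60)&(abs(T[:,2]+40)<14); Q=T[m]; print('spout',len(Q),Q.min(0),Q.max(0),np.median(Q,0))
for lo in range(-42,-14,5):
    q=Q[(Q[:,0]>=lo)&(Q[:,0]<lo+5)]
    if len(q)>3: print(lo,len(q),q.min(0)[1:],q.max(0)[1:])
m=(abs(T[:,1])<30)&(abs(T[:,0])<30)&(T[:,2]>25)&(T[:,2]<100); Q=T[m]
for a in range(25,100,10):
    q=Q[(Q[:,2]>=a)&(Q[:,2]<a+10)]
    if len(q)>5:print('glass z',a,len(q),'x',np.percentile(q[:,0],[2,98]),'ymax',q[:,1].max())
x,y=project(C,F[None])[0]; print(x,y); x,y=int(x),int(y)
c=cv2.resize(im[y-75:y+75,x-110:x+90,::-1],(800,600),interpolation=cv2.INTER_CUBIC); cv2.imwrite('pics/c5.png',c)
E
```

```text
clock: 10.52
tool_pos: [566.4, -68.3, 193.9]
ee_rot: [0.294, 2.685, -0.068]
force: [0.6, 0.7, -1.3]
gripper_width: 27.2
finger_force: 30.0
shift in tool axes [0.11 0.04 0.51] turn deg [-0.07  0.05  0.01]
spout 9 [-39.    -3.11 -48.01] [-36.33   4.43 -39.83] [-38.01   3.24 -44.71]
-42 8 [ -3.11 -48.01] [  4.43 -39.83]
glass z 25 82 x [-24.59  18.67] ymax 22.322552879631356
glass z 35 98 x [-25.49  18.93] ymax 22.0971413906267
glass z 45 91 x [-25.44  19.13] ymax 22.96790167493501
glass z 55 86 x [-25.66  18.28] ymax 22.324713854630705
glass z 65 76 x [-24.94  18.71] ymax 22.275443966693796
glass z 75 84 x [-24.87  17.63] ymax 22.597934903900725
glass z 85 38 x [-24.09  17.06] ymax 20.806896748563332
312.1467585781123 193.23810040872368
```

View pics/c5.png

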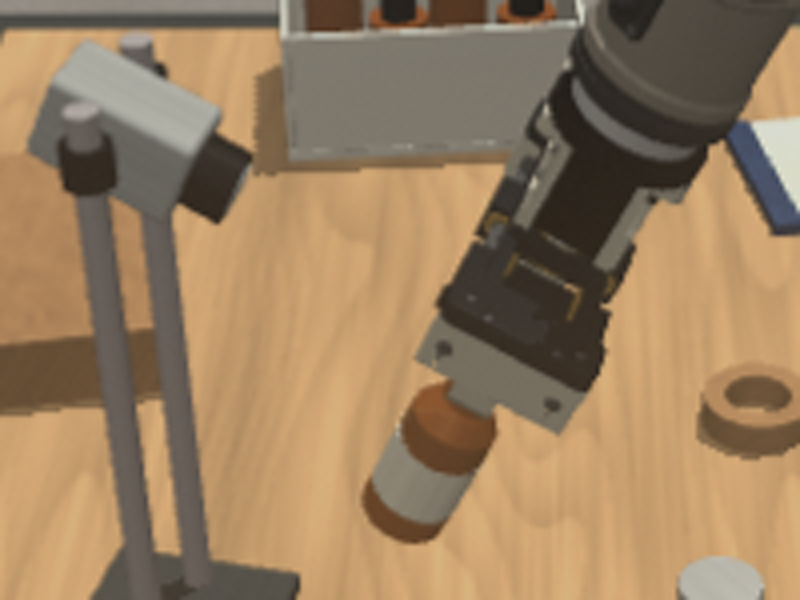

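The crop shows the bottle at (430,460) hanging true to the tool and leaning with the camera's slope, the nozzle level with the lens axis. The offsets in the side camera's frame match its own bias to 1–2 mm. The arm is still and the grip is 30 N, so I hand in.

```bash
python3 -m crank '[{"tx":0,"ty":0,"tz":-0.4,"rx":0,"ry":0,"rz":0},{"tx":0,"ty":0,"tz":0,"rx":0,"ry":0,"rz":0},{"tx":0,"ty":0,"tz":0,"rx":0,"ry":0,"rz":0},{"tx":0,"ty":0,"tz":0,"rx":0,"ry":0,"rz":0}]'; python3 -c "
from cell import bot
print(bot.job_done())"
```

```text
clock: 11.32
tool_pos: [566.4, -68.3, 193.7]
ee_rot: [0.294, 2.686, -0.068]
force: [-0.7, -0.2, -2.1]
gripper_width: 27.3
finger_force: 30.0
the job is handed in; nothing more can be done
None
```

I handed the job in at 11.3 s with the pump bottle held still at 30 N, its spout tip within an estimated 2–3 mm of the camera's focus and pointing into the lens, leaned back about 25° to match the camera's slope; the hand-in gave no verdict.

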